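Raise the belt's pot stop and dock a pot carrier against it

TASK

First press down the black ribbed press-plate at the end of the little belt conveyor, all the way, so that the steel stop plate at the other end of its rocker tips up above the belt. Then take the long six-pot carrier by its handle, set it down on the belt lengthwise (do not drop it) and slide it up to the raised stop until its end is flush against the plate; let go and leave it there with the stop still up. Leave the short carrier and everything else where they are.

Things in the scene. Friction and masses are not known exactly. Their poses are not given: they have to be found in the camera images.
- conveyor: Bench-top conveyor, fixed: black belt 130 mm wide, surface 70 mm above the table, white frames 12 mm thick, tops at 76 mm. Origin on the table under the belt's centre line; x along the belt towards the stop, y across, z up. Belt from x = -350 to 115 mm. Beyond it the rocker's axle (along y) at x = 220, 60 mm high, between steel cheeks at y = +-56, 70 mm tall, x = 202 to 238 mm.
- stop_rocker (a joint): Angle of the see-saw rocker about its axle, 0 = stop fully down, 0.42 = stop fully up (hard end stop). It starts near 0, grows as the press-plate is pressed down, and stays by friction where it is left (about 5 N on the press-plate moves it).
- press_pad (a point): Centre of the top face of the black ribbed press-plate (60 mm along the belt direction, 70 mm wide, 10 mm thick) at the far end of the rocker, 90 mm from the axle. Starts about 84 mm above the table and is about 46 mm above it when fully pressed, moving almost straight down.
- stop_top (a point): Middle of the upper edge, belt side, of the steel stop plate (100 mm wide across the belt, 50 high, 6 thick). Starts about 60 mm above the table, below belt level; fully up about 98 mm, 28 mm above the belt, the plate then vertical with its face at conveyor x = 131 mm. A push from the carrier holds it up, does not lower it.
- berth (a point): Fixed point on the belt surface, axes as the conveyor's: where the centre of the long carrier's underside is when its end is flush against the raised stop (90 mm before the stop's face).
- long_carrier: The long carrier (loose, 0.3 to 0.6 kg): grey plastic tray 180 mm long (x) by 100 mm wide (y), straight walls 36 mm high, holding six black pots in two rows of three (tops 62 mm high), all one rigid piece. Origin at the centre of its underside, x along the handle, z up. The same either way round.
- long_carrier_grip (a point): Centre of the long carrier's handle: grey bar 178 mm long along the carrier's x, 14 mm wide and 14 mm high, its centre 115 mm above the carrier's underside, free below down to the pots; an upright carries it at each end. Axes as the carrier's.
- short_carrier: Bystander: the same kind of carrier but 120 mm long with four pots; loose. Origin at the centre of its underside, handle bar centre 115 mm up.
- belt_pot: Bystander: black pot, 110 mm across and 100 mm high, standing on the belt near its -x end; loose. Origin under its centre.
- table_pot: Bystander: black pot, 100 mm across and 90 mm high, on the table between the two carriers; loose. Origin under its centre.
- trowel: Bystander: hand trowel about 310 mm long lying on the table, wooden handle, at the robot's left; loose.
- spray_bottle: Bystander: white bottle 68 mm across, 170 mm high, at the robot's right; loose.
- jar: Bystander: amber jar 80 mm across, 90 mm high, beyond the conveyor; loose.
- bench_brush: Bystander: brush 200 mm long lying on the table at the robot's right; loose.
Not all that is in view belongs to the job. Leave any green look-alike of the long_carrier alone.

How it is judged:
By the outcome, as a careful person would: the job done as asked, in the order asked, and still so for the second after the job is handed in, with the robot touching nothing.
It also fails if it takes over 58 s, if anything falls off the work surface, if the arm or the gripper's body presses on something with over 40 N, if the wrist force passes 120 N, or if a joint passes its speed limit or range.

ROBOT

A 6-joint arm with a two-finger parallel gripper is mounted at the origin on the work surface. World frame = base frame: x ahead of the robot, y to its left, z up, the work surface at z = 0. Lengths are in mm, angles in rad, forces in N, time in s.
With the tool pointing down it reaches from about 300 to 775 mm from the base axis. Payload 14.6 kg.
Tool frame: the origin (TCP) lies midway between the tips of the shut fingers; the grasp point (between the pads) lies 19 mm behind it; z points along the fingers, y is the line along which they close (so a half turn about z gives the same grasp; the last joint's range is limited). The gripper opens to 94 mm and grips with 3 to 60 N. Pads are 16 mm wide; open, the fingers measure 119 mm over their backs; the gripper's body (75 mm by 177 mm) begins 78 mm behind the grasp point.
Start: joints at [-1.361, 0.3, 1.521, -0, 1.321, -0.067], TCP at [150.297, -529.056, 205.446] pointing down, gripper open.
Joint ranges: [-3.03, 3.03], [-0.79, 2.21], [0.23, 2.52], [-1.04, 4.18], [0, 3.07], [-2.55, 2.55]. Speed limits (rad/s): [2.22, 2.22, 2.57, 3.14, 3.14, 3.14].

INTERFACE

Orientations are given as a unit quaternion [w, x, y, z].
In Python, from station import r gives the robot as it stands.
- The arm moves only by the tool servo_tool, never from a script. Its arguments are lists of equal length, an entry for each row: "dp": the shift along the tool's x, y, z in m, a list of three; "turn": the turn about the tool's z in degrees. A call has 1 to 12 rows; each row is the pose to reach, as a shift and turn from the pose commanded when the call began, along the tool's axes at that moment; what a row does not reach only later rows make up. A row lasts 1/12 s, in which the tool goes at most 41.7 mm and 7.16 degrees, less where a joint would pass 70% of its speed; a pose out of reach is approached as far as the arm can. A call with a gripper value outside its range is refused whole. "gripper" is the finger opening in m, from 0 to 0.094, set as the call begins (left out, the last holds). The fingers move at their own pace and stop on an object; "force" is the grip in N (left out, the last holds). Time passes only in rows, so rows that repeat a pose let the fingers close. It gives the time, the measured TCP pose, the force, the opening and the grip force at its end, in the units of the state.
- r.get_state(): the state, without advancing time (a new reading comes with each control period).
- r.camera(name): name is "side" or "top"; returns (picture, depth): 384x512x3 uint8, red, green, blue; 384x512 float32, mm along the optical axis (not along the pixel's ray), 0 where there is no reading.
- r.camera_model(name): a dict with "fx", "fy", "cx", "cy" (pixels), "view" (4x4, takes a point from world to camera coordinates). Camera axes: x right, y down, z forward; pixel columns grow to the right and rows downward; lengths in mm; the calibration is good to about 2 mm. A picture is of the moment at which its call begins. camera_model takes no time and is no camera call.
- r.sign_off(): hands the job in; it is judged then, once.
The state is a dict: "time": time; "joint_pos": joint angles; "joint_vel": joint speeds; "joint_efforts": joint torques, N m; "position": TCP position; "orientation": TCP orientation; "contact_force": force on the tool from outside, world axes, zero at the start; "wrist_torque": the same for the moment, N m; "finger_gap": finger opening in mm; "grasp_force": force on a finger pad.
Only numpy, scipy, OpenCV 4.12 (cv2) and the standard library are available. Lean on these libraries where they do the work, as an engineer would, in place of code of your own. Each camera call takes 0.05 s, during which the arm holds its last target. There are 200 camera calls.

## Working session

There is one attempt and no reset: what is moved stays moved. The work goes in short steps, Python scripts to look and compute and a tool call to move; the robot and the scene stay as the last step left them, time stands still between calls to the robot, and variables do not carry over. Pictures are saved under pics/ and viewed, at most 10 in all, crops included, and the job is handed in when it is done.

Besides the shell and the picture viewer there is one more tool, called after "Request:" as name(argument=value, ...), one argument or row to a line, values as JSON. servo_tool: Moves the arm, as the interface text tells. Its arguments: {"type":"object","properties":{"dp":{"type":"array"},"turn":{"type":"array"},"gripper":{"type":"number"},"force":{"type":"number"}},"required":["dp","turn"]}

```bash
mkdir -p pics
cat > h.py <<'E'
import numpy as np, cv2
from station import r
def snap(n):
    im,d=r.camera(n); m=r.camera_model(n); np.savez(f'{n}.npz',im=im,d=d); return im,d,m
def pts(d,m):
    v,u=np.mgrid[:d.shape[0],:d.shape[1]]
    P=np.stack([(u-m['cx'])/m['fx']*d,(v-m['cy'])/m['fy']*d,d,np.ones_like(d)],-1)
    W=P@np.linalg.inv(np.array(m['view'])).T
    return W[...,:3]
E
python3 - <<'E'
from h import *
for n in('top','side'):
    im,d,m=snap(n); cv2.imwrite(f'pics/{n}0.png',im[...,::-1]); print(n,m)
s=r.get_state(); print(s['time'],s['position'],s['orientation'],s['contact_force'])
E
```

```text
top {'fx': 405.87512560742323, 'fy': 405.87512560742323, 'cx': 257.5155865896645, 'cy': 194.63968000636498, 'view': array([[-6.69228430e-03, -9.99765351e-01, -2.06023185e-02,
        -4.81770397e+01],
       [-9.96295078e-01,  8.43274382e-03, -8.55862500e-02,
         4.87072425e+02],
       [ 8.57399013e-02,  1.99532210e-02, -9.96117733e-01,
         1.71628785e+03],
       [ 0.00000000e+00,  0.00000000e+00,  0.00000000e+00,
         1.00000000e+00]])}
side {'fx': 414.0246716723225, 'fy': 414.0246716723225, 'cx': 256.5947264680842, 'cy': 189.01559877591592, 'view': array([[ 9.93932905e-01, -1.07406950e-01, -2.36881443e-02,
        -4.59981787e+02],
       [-7.98070189e-02, -5.56069525e-01, -8.27295306e-01,
         8.76385426e+01],
       [ 7.56850101e-02,  8.24166506e-01, -5.61267627e-01,
         1.50386645e+03],
       [ 0.00000000e+00,  0.00000000e+00,  0.00000000e+00,
         1.00000000e+00]])}
0.1 [ 150.24066314 -528.83612865  204.94648072] [-5.19590782e-04  9.90438944e-01  1.37950812e-01 -3.59017143e-05] [ 0.07855672 -0.14293979  0.76697015]
```

View pics/top0.png

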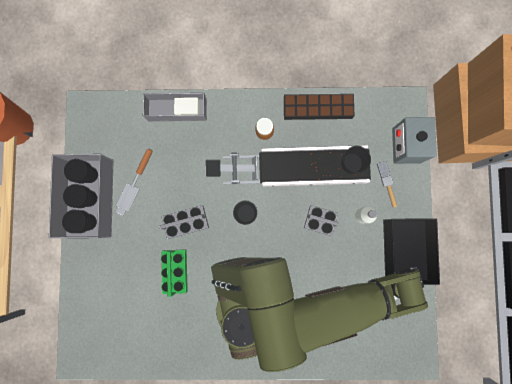

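View pics/side0.png

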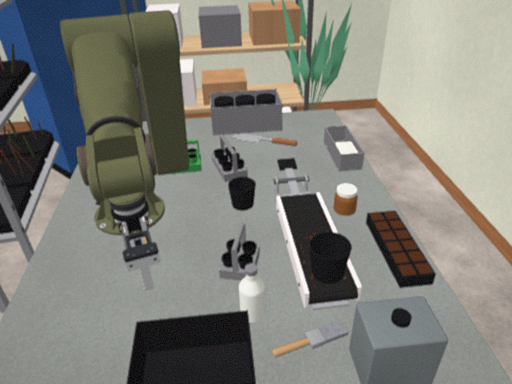

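Top view: the belt runs from about (370,165) to (260,167), with the rocker at (240,168) and the press-plate at (213,168).

There are three carrier candidates:
- Grey six-pot at (185,221): the long carrier, since it is grey with six pots.
- Grey four-pot at (321,220): the short carrier.
- Green six-pot at (174,272): the look-alike.

I'll confirm this in a crop and measure.

Run:
```python
from h import *
z=np.load('top.npz'); im,d=z['im'],z['d']; m=r.camera_model('top'); W=pts(d,m)
c=im[135:305,140:340,::-1]; cv2.imwrite('pics/crop0.png',cv2.resize(c,None,fx=4,fy=3.5,interpolation=cv2.INTER_CUBIC)[:600])
def rect(mask,name):
    n,l,st,_=cv2.connectedComponentsWithStats(mask.astype(np.uint8)); 
    P=W[mask]; (cx,cy),wh,a=cv2.minAreaRect(P[:,:2].astype(np.float32)); print(name,len(P),np.round([cx,cy,*wh,a],1),'zmed',np.round(np.median(P[:,2]),1))
def box(u0,u1,v0,v1):
    b=np.zeros(d.shape,bool); b[v0:v1,u0:u1]=1; return b&(d>0)
h=W[...,2]; g=im.astype(int).max(2)
rect(box(155,215,200,240)&(h>100),'long handle')
rect(box(155,215,200,240)&(h>25),'long body')
rect(box(300,342,200,240)&(h>100),'short handle')
rect(box(255,375,140,190)&(im.min(2)>200)&(h>60)&(h<85),'frames')
rect(box(200,224,150,186)&(h>55)&(g<70),'pad')
rect(box(262,340,145,186)&(g<60)&(h>60)&(h<80),'belt')
rect(box(220,258,150,186)&(h>50),'rocker')
rect(box(338,375,140,186)&(h>120),'beltpot')
rect(box(230,262,196,228)&(h>40),'tablepot'); rect(box(250,276,112,140)&(h>40),'jar'); 
# side
z=np.load('side.npz'); im,d=z['im'],z['d']; m=r.camera_model('side'); W=pts(d,m);h=W[...,2];g=im.astype(int).max(2)
rect(box(205,250,130,182)&(h>100),'S long handle')
rect(box(270,305,150,173)&(h>60)&(g<70),'S pad')
rect(box(270,362,190,305)&(im.min(2)>200)&(h>60)&(h<85),'S frames')
```

```text
long handle 163 [373.8 258.5  14.8 177.5  14.4] zmed 120.8
long body 1025 [374.  257.8 100.7 181.2  14.6] zmed 60.1
short handle 111 [ 376.  -317.5  117.6   14.4   73.2] zmed 120.0
frames 566 [ 605.  -280.5  155.6  466.2    1.3] zmed 74.1
pad 198 [594.2 133.2  60.3  53.9   1.2] zmed 81.3
belt 862 [ 604.  -234.   122.   326.2    1.1] zmed 68.8
rocker 413 [598.3  26.2 155.1 131.8  89.9] zmed 64.5
beltpot 259 [ 611.5 -444.4  104.8  107.8    0.8] zmed 155.4
tablepot 173 [409.9   0.5  96.7  95.6  44.4] zmed 80.2
jar 292 [765.7 -83.6  72.   74.4  40.8] zmed 86.7
S long handle 118 [373.2 254.4  17.9 186.3  14.7] zmed 119.9
S pad 155 [596.3 130.3  66.4  62.8   4.3] zmed 81.9
S frames 757 [ 638.4 -294.   223.   447.5    0.8] zmed 75.0
```

View pics/crop0.png

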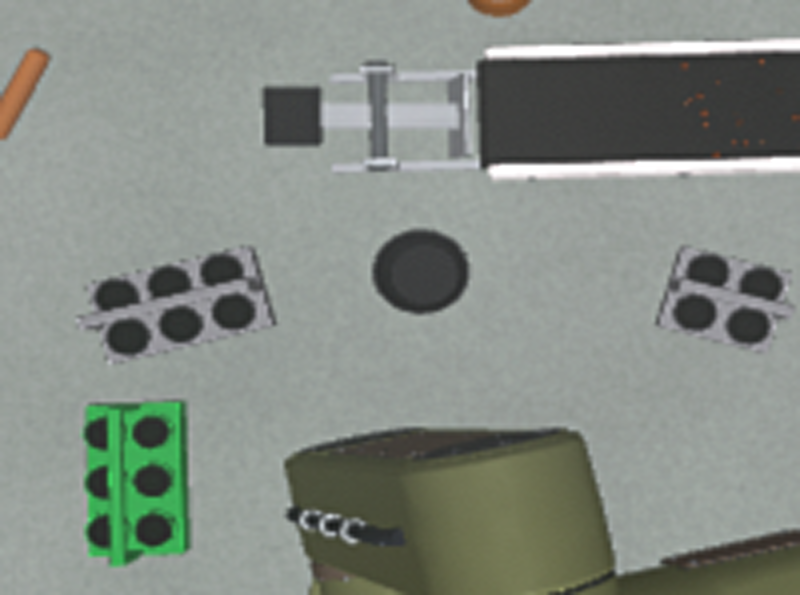

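The crop confirms it: the grey six-pot carrier at crop (180,305), image (185,221), is the long carrier, and the green one is separate. The frame mask may include a bit of the stop plate, so I'll refine the conveyor frame.

Run:
```python
from h import *
for n,uv in(('top',(195,380,140,192)),('side',(265,362,150,305))):
    z=np.load(n+'.npz'); im,d=z['im'],z['d']; m=r.camera_model(n); W=pts(d,m); h=W[...,2]
    b=np.zeros(d.shape,bool); b[uv[2]:uv[3],uv[0]:uv[1]]=1; b&=d>0
    w=b&(im.min(2)>190)&(h>70)&(h<80)
    k,l,st,c=cv2.connectedComponentsWithStats(w.astype(np.uint8),connectivity=8)
    for i in range(1,k):
        if st[i,4]>12:
            P=W[l==i]; vx=cv2.fitLine(P[:,:2].astype(np.float32),cv2.DIST_HUBER,0,.01,.01).ravel()
            print(n,st[i],'y',P[:,1].min().round(1),P[:,1].max().round(1),'x',P[:,0].min().round(1),P[:,0].max().round(1),'line',vx.round(4))
    # profile along belt centre
    print([(int(y),int(np.median(h[q])), int(np.median(im[q].max(-1)))) for y in range(-80,180,6) for q in [b&(abs(W[...,0]-598)<25)&(abs(W[...,1]-y)<3)&(h>20)] if q.any()])
    q=b&(h>63)&(W[...,1]>10)&(W[...,1]<90)&(abs(W[...,0]-598)>45); P=W[q]; print('cheeks',len(P),P.min(0).round(1),P.max(0).round(1))
```

```text
top [261 147  44   4  99] y -248.2 -68.8 x 667.7 680.6 line [ 3.000000e-04 -1.000000e+00  6.730565e+02 -1.563302e+02]
top [305 147  21   3  44] y -336.0 -253.0 x 670.8 680.8 line [ 7.100000e-03  1.000000e+00  6.756136e+02 -2.953658e+02]
top [327 146   7   3  16] y -369.5 -344.0 x 673.8 683.8 line [ 3.310000e-02 -9.995000e-01  6.785414e+02 -3.576809e+02]
top [335 146  16   3  38] y -440.6 -377.4 x 673.2 683.7 line [ 8.900000e-03 -1.000000e+00  6.787360e+02 -4.061213e+02]
top [361 179   9   3  18] y -514.9 -481.5 x 534.1 543.4 line [ 3.150000e-02  9.995000e-01  5.390814e+02 -5.000938e+02]
top [262 181  53   4 117] y -287.7 -71.9 x 525.0 537.3 line [ 1.830000e-02 -9.998000e-01  5.312176e+02 -1.813618e+02]
top [316 180  38   4  78] y -449.2 -295.4 x 528.8 540.6 line [ 4.800000e-03 -1.000000e+00  5.354916e+02 -3.740444e+02]
[(-80, 70, 64), (-74, 68, 64), (-68, 64, 58), (-62, 60, 59), (-50, 60, 180), (-44, 55, 123), (-38, 44, 154), (-32, 45, 191), (-26, 46, 191), (-20, 50, 191), (-14, 51, 192), (-8, 55, 193), (-2, 53, 193), (4, 57, 193), (10, 55, 193), (16, 55, 194), (22, 58, 195), (28, 61
[... 689 characters left out ...]
[ 1.160000e-02 -9.999000e-01  6.799058e+02 -4.685279e+02]
[(-80, 69, 39), (-74, 68, 48), (-68, 68, 65), (-56, 61, 128), (-50, 59, 156), (-44, 54, 129), (-32, 50, 186), (-26, 49, 181), (-20, 51, 180), (-14, 51, 179), (-8, 52, 183), (-2, 53, 183), (4, 54, 183), (10, 56, 180), (16, 59, 183), (22, 59, 184), (28, 60, 175), (34, 62, 119), (40, 65, 107), (46, 67, 121), (52, 69, 164), (58, 65, 164), (64, 66, 181), (70, 68, 181), (76, 70, 181), (82, 70, 180), (88, 72, 179), (94, 73, 180), (100, 74, 139), (106, 75, 72), (112, 78, 35), (118, 78, 34), (124, 80, 35), (130, 82, 34), (136, 82, 35), (142, 85, 33), (148, 84, 35), (154, 86, 52), (160, 83, 65)]
cheeks 54 [532.4  19.7  63.1] [664.3  59.8  73.2]
```

Request:
servo_tool(
  dp=[
    [0.03, -0.025, 0],
    [0.06, -0.05, -0.005],
    [0.09, -0.075, -0.01],
    [0.12, -0.1, -0.01],
    [0.15, -0.125, -0.01],
    [0.18, -0.15, -0.01],
    [0.21, -0.175, -0.01],
    [0.24, -0.2, -0.01],
    [0.27, -0.225, -0.01],
    [0.3, -0.25, -0.01],
    [0.33, -0.275, -0.01],
    [0.36, -0.3, -0.01],
  ],
  turn=[-6, -12, -18, -24, -30, -36, -42, -48, -54, -60, -66, -72],
  gripper=0.0,
)

```text
time: 1.1
position: [415.2, -140.2, 215.5]
orientation: [0.0, 0.718, 0.696, 0.0]
contact_force: [-0.1, -0.9, 0.1]
finger_gap: 17.6
grasp_force: 0.0
```

```bash
cat >> h.py <<'E'
from scipy.spatial.transform import Rotation as R
def goto(x,y,z,head):
    "shift in tool axes (m) and turn (deg) to the world TCP target, tool x heading in deg"
    s=r.get_state(); q=np.array(s['orientation']); Rm=R.from_quat(q[[1,2,3,0]]).as_matrix()
    p=np.array(s['position']); h=np.degrees(np.arctan2(Rm[1,0],Rm[0,0]))
    print('t',s['time'],'p',p.round(1),'head',h.round(2),'F',np.round(s['contact_force'],1),'gap',round(s['finger_gap'],1),'grip',np.round(s['grasp_force'],1))
    print('dp',(Rm.T@(np.array([x,y,z])-p)/1000).round(4),'turn',round((h-head+180)%360-180,1),'tilt',Rm[:,2].round(3))
E
python3 -c "
from h import *
goto(595.5,133,150,91.3)"
```

```text
t 1.1 p [ 415.2 -140.2  215.5] head 88.16 F [-0.1 -0.9  0.1] gap 17.6 grip 0.0
dp [0.2789 0.1714 0.0655] turn -3.1 tilt [ 0. -0. -1.]
```

Request:
servo_tool(
  dp=[
    [0.03, 0.018, 0],
    [0.06, 0.036, 0],
    [0.09, 0.055, 0],
    [0.12, 0.073, 0],
    [0.15, 0.092, 0.01],
    [0.18, 0.11, 0.02],
    [0.21, 0.129, 0.035],
    [0.24, 0.147, 0.05],
    [0.265, 0.163, 0.065],
    [0.279, 0.171, 0.08],
    [0.279, 0.171, 0.095],
    [0.279, 0.171, 0.1],
  ],
  turn=[-0.5, -1, -1.5, -2, -2.5, -3, -3, -3, -3, -3, -3, -3],
)

```text
time: 2.1
position: [594.9, 131.0, 112.4]
orientation: [-0.001, 0.701, 0.713, -0.002]
contact_force: [0.3, -0.2, -0.3]
finger_gap: 0.1
grasp_force: 0.0
```

```bash
python3 -c "
from h import *
goto(595.5,133,47,91.3)"
```

```text
t 2.1 p [594.9 131.  112.4] head 90.94 F [ 0.3 -0.2 -0.3] gap 0.1 grip 0.0
dp [0.002  0.0009 0.0654] turn -0.4 tilt [-0.004 -0.001 -1.   ]
```

Request:
servo_tool(
  dp=[
    [0.002, 0.001, 0.006],
    [0.002, 0.001, 0.012],
    [0.002, 0.001, 0.018],
    [0.002, 0.001, 0.024],
    [0.002, 0.001, 0.03],
    [0.002, 0.001, 0.036],
    [0.002, 0.001, 0.042],
    [0.002, 0.001, 0.048],
    [0.002, 0.001, 0.054],
    [0.002, 0.001, 0.06],
    [0.002, 0.001, 0.064],
    [0.002, 0.001, 0.064],
  ],
  turn=[0, 0, 0, 0, 0, 0, 0, 0, 0, 0, 0, 0],
)

```text
time: 3.1
position: [597.1, 132.5, 51.2]
orientation: [0.0, 0.702, 0.712, 0.0]
contact_force: [0.5, 1.1, 1.5]
finger_gap: 0.6
grasp_force: 0.6
```

Request:
servo_tool(
  dp=[
    [0, 0, 0.002],
    [0, 0, 0.003],
    [0, 0, 0.004],
    [0, 0, 0.005],
    [0, 0, 0.006],
    [0, 0, 0.006],
  ],
  turn=[0, 0, 0, 0, 0, 0],
)

```text
time: 3.6
position: [597.4, 132.2, 47.2]
orientation: [0.001, 0.702, 0.712, 0.001]
contact_force: [-6.1, -1.3, 18.3]
finger_gap: 0.7
grasp_force: 8.4
```

Request:
servo_tool(
  dp=[
    [0, 0, 0.001],
    [0, 0, 0.002],
    [0, 0, 0.002],
    [0, 0, 0.002],
  ],
  turn=[0, 0, 0, 0],
)

```text
time: 3.93
position: [597.6, 132.2, 46.9]
orientation: [0.001, 0.702, 0.712, 0.001]
contact_force: [-13.5, -2.0, 33.3]
finger_gap: 0.5
grasp_force: 16.1
```

Request:
servo_tool(
  dp=[
    [0, 0, -0.01],
    [0, 0, -0.03],
    [0, 0, -0.06],
    [0, 0, -0.09],
    [0, 0, -0.12],
    [0, 0, -0.13],
    [0, 0, -0.13],
  ],
  turn=[0, 0, 0, 0, 0, 0, 0],
  gripper=0.06,
)

```text
time: 4.52
position: [597.8, 132.3, 176.1]
orientation: [0.001, 0.702, 0.712, 0.002]
contact_force: [0.6, -0.3, 0.6]
finger_gap: 43.6
grasp_force: 0.0
```

Run:
```python
from h import *
for n in('top','side'):
    im,d,m=snap(n); W=pts(d,m);h=W[...,2]
    for x0,y0,nm in((599.5,-45,'stop'),(595,132,'pad')):
        q=(d>0)&(abs(W[...,0]-x0)<35)&(abs(W[...,1]-y0)<18)&(h>30)&(h<140)
        if q.any(): P=W[q]; print(n,nm,len(P),'z pct',np.percentile(P[:,2],[5,50,95]).round(1), 'top y',P[P[:,2]>88][:,1].mean().round(1) if (P[:,2]>88).any() else None)
    cv2.imwrite(f'pics/{n}1.png',im[...,::-1])
    q=(d>0)&(abs(W[...,0]-374)<60)&(abs(W[...,1]-257)<110)&(h>105)&(h<130)
    P=W[q]; print(n,'handle',len(P),cv2.minAreaRect(P[:,:2].astype(np.float32)) if len(P)>5 else None)
goto(374,257,200,104.4)
```

```text
top stop 53 z pct [ 57.2  89.2 101.6] top y -41.2
top pad 6 z pct [45.1 46.6 50.6] top y None
top handle 81 ((362.260986328125, 302.0726623535156), (14.394142150878906, 89.195556640625), 14.413738250732422)
side stop 221 z pct [53.8 76.5 97.1] top y -45.5
side pad 56 z pct [39.9 46.4 50.2] top y None
side handle 110 ((374.24420166015625, 251.47802734375), (16.287885665893555, 179.07150268554688), 14.992101669311523)
t 4.6167 p [596.4 132.2 172.1] head 90.85 F [ 0.3 -1.3 -0.8] gap 51.4 grip 0.0
dp [ 0.1281 -0.2206 -0.0276] turn -13.5 tilt [-0.001 -0.    -1.   ]
```

The stop is up: its top edge is about 98 mm high at y≈-44, and the pad is at 46 mm. Moving to the carrier.

Request:
servo_tool(
  dp=[
    [0.015, -0.027, -0.005],
    [0.033, -0.057, -0.01],
    [0.05, -0.085, -0.015],
    [0.067, -0.115, -0.02],
    [0.083, -0.143, -0.025],
    [0.1, -0.172, -0.028],
    [0.115, -0.198, -0.028],
    [0.125, -0.215, -0.028],
    [0.128, -0.221, -0.028],
    [0.128, -0.221, -0.028],
  ],
  turn=[-1.5, -3, -4.5, -6, -7.5, -9, -10.5, -12, -13.5, -13.5],
)

```text
time: 5.45
position: [372.9, 257.2, 200.3]
orientation: [-0.0, 0.612, 0.791, -0.001]
contact_force: [1.6, -0.2, -0.4]
finger_gap: 60.2
grasp_force: 0.0
```

```bash
python3 -c "
from h import *
goto(373.8,257,96,104.4)"
```

```text
t 5.45 p [372.9 257.2 200.3] head 104.55 F [ 1.6 -0.2 -0.4] gap 60.2 grip 0.0
dp [-0.0004  0.001   0.1042] turn 0.1 tilt [-0.002 -0.001 -1.   ]
```

Request:
servo_tool(
  dp=[
    [0, 0.001, 0.012],
    [0, 0.001, 0.03],
    [0, 0.001, 0.048],
    [0, 0.001, 0.064],
    [0, 0.001, 0.078],
    [0, 0.001, 0.09],
    [0, 0.001, 0.098],
    [0, 0.001, 0.103],
    [0, 0.001, 0.104],
    [0, 0.001, 0.104],
  ],
  turn=[0, 0, 0, 0, 0, 0, 0, 0, 0, 0],
)

```text
time: 6.28
position: [375.2, 257.0, 97.3]
orientation: [-0.0, 0.613, 0.79, -0.0]
contact_force: [-0.1, -0.3, 0.1]
finger_gap: 60.1
grasp_force: 0.0
```

Request:
servo_tool(
  dp=[
    [0, 0, 0],
    [0, 0, 0],
    [0, 0, 0],
    [0, 0, 0],
    [0, 0, 0],
    [0, 0, 0],
    [0, 0, 0],
    [0, 0, 0],
    [0, 0, 0],
    [0, 0, 0],
  ],
  turn=[0, 0, 0, 0, 0, 0, 0, 0, 0, 0],
  gripper=0.0,
  force=30,
)

```text
time: 7.12
position: [374.8, 257.2, 97.4]
orientation: [-0.0, 0.613, 0.79, -0.0]
contact_force: [-0.7, -0.1, -1.0]
finger_gap: 13.6
grasp_force: 30.0
```

Request:
servo_tool(
  dp=[
    [0, 0, -0.006],
    [0, 0, -0.018],
    [0, 0, -0.035],
    [0, 0, -0.055],
    [0, 0, -0.075],
    [0, 0, -0.095],
    [0, 0, -0.115],
    [0, 0, -0.132],
    [0, 0, -0.145],
    [0, 0, -0.15],
    [0, 0, -0.15],
  ],
  turn=[0, 0, 0, 0, 0, 0, 0, 0, 0, 0, 0],
)

```text
time: 8.03
position: [375.2, 257.4, 248.4]
orientation: [0.0, 0.613, 0.79, 0.001]
contact_force: [-0.0, 0.2, -4.4]
finger_gap: 13.3
grasp_force: 30.0
```

Run:
```python
from h import *
im,d,m=snap('side'); cv2.imwrite('pics/side2.png',im[...,::-1]); goto(602.9,-195,247,91.3)
```

```text
t 8.0833 p [374.9 257.2 247.3] head 104.36 F [-0.4 -0.3 -4.4] gap 13.6 grip 30.0
dp [-4.946e-01  1.087e-01  3.000e-04] turn 13.1 tilt [ 0.  0. -1.]
```

View pics/side2.png

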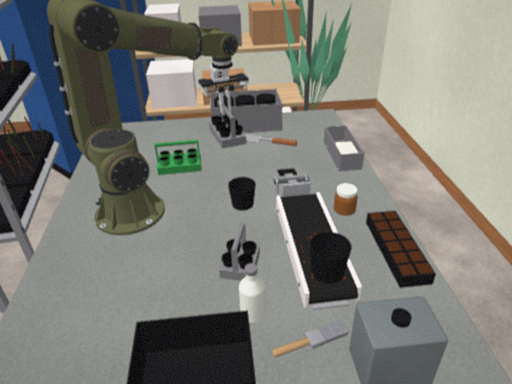

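The carrier hangs level from the gripper at about (228,130), and the stop at (293,185) is up.

Request:
servo_tool(
  dp=[
    [-0.008, 0.002, 0],
    [-0.024, 0.005, 0],
    [-0.044, 0.01, 0],
    [-0.068, 0.015, 0],
    [-0.094, 0.021, 0],
    [-0.122, 0.027, 0],
    [-0.15, 0.033, 0],
    [-0.178, 0.039, 0],
    [-0.206, 0.045, 0],
    [-0.234, 0.051, 0],
    [-0.262, 0.058, 0],
    [-0.29, 0.064, 0],
  ],
  turn=[0, 0.5, 1, 2, 3, 4, 5, 6, 7, 8, 9, 10],
)

```text
time: 9.08
position: [509.0, -9.8, 246.4]
orientation: [-0.001, 0.68, 0.733, -0.001]
contact_force: [0.7, 0.4, -3.4]
finger_gap: 13.4
grasp_force: 30.0
```

```bash
python3 -c "
from h import *
goto(602.9,-195,247,91.3)"
```

```text
t 9.0833 p [509.   -9.8 246.4] head 94.3 F [ 0.7  0.4 -3.4] gap 13.4 grip 30.0
dp [-0.1917  0.0798 -0.0008] turn 3.0 tilt [-0.002  0.    -1.   ]
```

Request:
servo_tool(
  dp=[
    [-0.026, 0.011, 0],
    [-0.052, 0.022, 0],
    [-0.078, 0.033, 0],
    [-0.102, 0.043, 0],
    [-0.124, 0.052, 0],
    [-0.144, 0.06, 0],
    [-0.162, 0.067, 0],
    [-0.176, 0.073, 0],
    [-0.186, 0.078, 0],
    [-0.191, 0.08, 0],
    [-0.192, 0.08, 0],
    [-0.192, 0.08, 0],
  ],
  turn=[0.3, 0.6, 1, 1.3, 1.6, 2, 2.4, 2.7, 3, 3, 3, 3],
)

```text
time: 10.08
position: [602.8, -193.3, 246.6]
orientation: [-0.001, 0.699, 0.715, -0.0]
contact_force: [-0.0, 0.2, -2.6]
finger_gap: 13.6
grasp_force: 30.0
```

Run:
```python
from h import *
im,d,m=snap('side'); W=pts(d,m);h=W[...,2]
cv2.imwrite('pics/side3.png',cv2.resize(im[150:330,200:400,::-1],None,fx=4,fy=3.3)); goto(602.9,-195,172,91.3)
```

```text
t 10.1333 p [ 602.9 -192.9  247. ] head 91.37 F [ 0.4 -0.5 -2.9] gap 13.7 grip 30.0
dp [-0.0021  0.      0.075 ] turn 0.1 tilt [-0.001  0.    -1.   ]
```

View pics/side3.png

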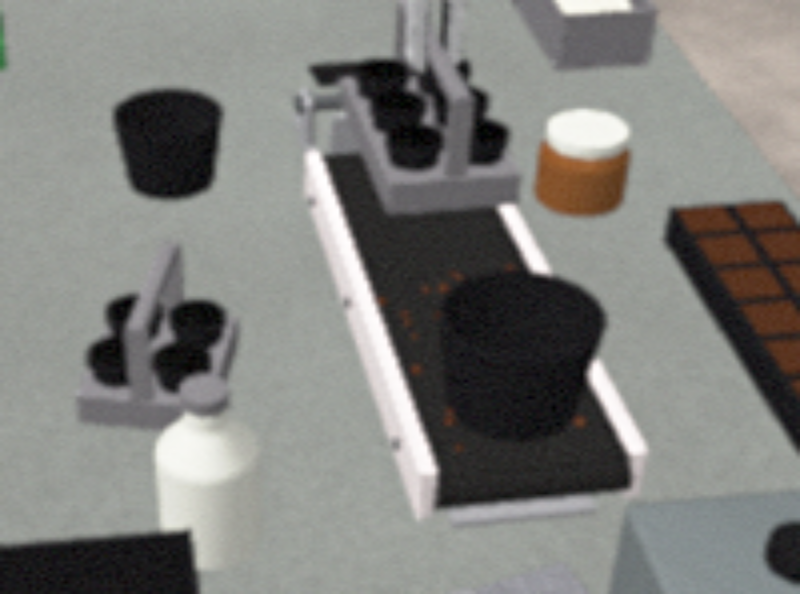

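The carrier is above the belt, lengthwise and clear of the belt pot, with its end at about (450,195) in the crop. Lowering it now.

Request:
servo_tool(
  dp=[
    [0, 0, 0.008],
    [0, 0, 0.02],
    [0, 0, 0.033],
    [0, 0, 0.046],
    [0, 0, 0.057],
    [0, 0, 0.066],
    [0, 0, 0.072],
    [0, 0, 0.075],
    [0, 0, 0.075],
  ],
  turn=[0, 0, 0, 0, 0, 0, 0, 0, 0],
)

```text
time: 10.88
position: [603.1, -193.1, 171.9]
orientation: [-0.0, 0.699, 0.715, -0.0]
contact_force: [0.8, -0.5, -2.9]
finger_gap: 13.8
grasp_force: 30.0
```

Request:
servo_tool(
  dp=[
    [0, 0, 0.001],
    [0, 0, 0.002],
    [0, 0, 0.003],
    [0, 0, 0.004],
    [0, 0, 0.004],
    [0, 0, 0.004],
  ],
  turn=[0, 0, 0, 0, 0, 0],
)

```text
time: 11.38
position: [603.3, -193.2, 168.5]
orientation: [0.0, 0.699, 0.715, 0.0]
contact_force: [0.1, 0.7, -3.6]
finger_gap: 13.8
grasp_force: 30.0
```

Request:
servo_tool(
  dp=[
    [0, 0, 0.0005],
    [0, 0, 0.001],
    [0, 0, 0.0015],
    [0, 0, 0.002],
    [0, 0, 0.002],
    [0, 0, 0.002],
  ],
  turn=[0, 0, 0, 0, 0, 0],
)

```text
time: 11.88
position: [603.3, -193.2, 167.4]
orientation: [0.0, 0.699, 0.715, 0.0]
contact_force: [-3.6, 2.1, 5.8]
finger_gap: 13.4
grasp_force: 30.0
```

Request:
servo_tool(
  dp=[
    [0.002, 0, -0.0005],
    [0.006, 0, -0.0005],
    [0.011, 0, -0.0005],
    [0.017, 0, -0.0005],
    [0.023, 0, -0.0005],
    [0.029, 0, -0.0005],
    [0.035, 0, -0.0005],
    [0.041, 0, -0.0005],
    [0.046, 0, -0.0005],
    [0.049, 0, -0.0005],
    [0.05, 0, -0.0005],
    [0.05, 0, -0.0005],
  ],
  turn=[0, 0, 0, 0, 0, 0, 0, 0, 0, 0, 0, 0],
)

```text
time: 12.88
position: [602.0, -142.9, 167.2]
orientation: [-0.0, 0.699, 0.716, 0.0]
contact_force: [-2.4, -0.1, 5.8]
finger_gap: 13.6
grasp_force: 30.0
```

Run:
```python
from h import *
for n in('top','side'):
    im,d,m=snap(n); W=pts(d,m);h=W[...,2]
    q=(d>0)&(abs(W[...,0]-602)<48)&(W[...,1]>-260)&(W[...,1]<-46)&(h>95)&(h<125)
    P=W[q]; print(n,'carrier pots z',cv2.minAreaRect(P[:,:2].astype(np.float32)))
    q=(d>0)&(abs(W[...,0]-600)<40)&(abs(W[...,1]+45)<12)&(h>90)&(h<104); P=W[q]; print('stop',len(P),P.mean(0) if len(P) else '',P.max(0))
goto(601.5,-134,167,91.3)
```

```text
top carrier pots z ((600.8703002929688, -141.7263641357422), (95.13780212402344, 179.57742309570312), 0.4511836767196655)
stop 31 [601.58691328 -43.47840327  97.78050459] [639.68603948 -39.49010282 102.84423573]
side carrier pots z ((601.90625, -147.40255737304688), (95.58859252929688, 179.52377319335938), 0.01867680810391903)Traceback (most recent call last):
  File "<stdin>", line 6, in <module>
    return umr_maximum(a, axis, None, out, keepdims, initial, where)
ValueError: zero-size array to reduction operation maximum which has no identity
```

Request:
servo_tool(
  dp=[
    [0.001, 0, 0],
    [0.002, 0, 0],
    [0.003, 0, 0],
    [0.004, 0, 0],
    [0.005, 0, 0],
    [0.006, 0, 0],
    [0.006, 0, 0],
  ],
  turn=[0, 0, 0, 0, 0, 0, 0],
)

```text
time: 13.57
position: [602.0, -137.4, 167.3]
orientation: [0.0, 0.699, 0.715, 0.0]
contact_force: [-1.3, -5.2, 5.1]
finger_gap: 14.0
grasp_force: 30.0
```

Request:
servo_tool(
  dp=[
    [0.0005, 0, 0],
    [0.001, 0, 0],
    [0.0015, 0, 0],
    [0.002, 0, 0],
    [0.002, 0, 0],
  ],
  turn=[0, 0, 0, 0, 0],
)

```text
time: 13.98
position: [601.8, -135.4, 167.2]
orientation: [0.0, 0.699, 0.715, -0.0]
contact_force: [-2.9, -5.2, 7.0]
finger_gap: 13.7
grasp_force: 30.0
```

Request:
servo_tool(
  dp=[
    [0.0005, 0, 0],
    [0.001, 0, 0],
    [0.0015, 0, 0],
    [0.002, 0, 0],
    [0.002, 0, 0],
  ],
  turn=[0, 0, 0, 0, 0],
)

```text
time: 14.4
position: [601.9, -134.6, 167.7]
orientation: [0.001, 0.699, 0.715, -0.001]
contact_force: [-3.8, -12.3, 9.3]
finger_gap: 13.4
grasp_force: 30.0
```

Request:
servo_tool(
  dp=[
    [0.0005, 0, 0],
    [0.001, 0, 0],
    [0.001, 0, 0],
    [0.001, 0, 0],
  ],
  turn=[0, 0, 0, 0],
)

```text
time: 14.73
position: [601.9, -134.1, 168.0]
orientation: [0.002, 0.699, 0.715, -0.001]
contact_force: [-4.1, -14.6, 10.1]
finger_gap: 13.8
grasp_force: 30.0
```

Request:
servo_tool(
  dp=[
    [-0.0005, 0, 0],
    [-0.0005, 0, 0],
    [-0.0005, 0, 0],
  ],
  turn=[0, 0, 0],
)

```text
time: 14.98
position: [601.9, -134.2, 167.8]
orientation: [0.001, 0.699, 0.715, -0.001]
contact_force: [-2.4, -12.6, 10.2]
finger_gap: 13.9
grasp_force: 30.0
```

Request:
servo_tool(
  dp=[
    [0, 0, 0],
    [0, 0, 0],
    [0, 0, 0],
    [0, 0, 0],
    [0, 0, 0],
    [0, 0, 0],
    [0, 0, 0],
    [0, 0, 0],
  ],
  turn=[0, 0, 0, 0, 0, 0, 0, 0],
  gripper=0.06,
)

```text
time: 15.65
position: [601.8, -132.6, 166.9]
orientation: [-0.0, 0.699, 0.715, 0.0]
contact_force: [-0.1, -1.0, -0.4]
finger_gap: 59.5
grasp_force: 0.0
```

Request:
servo_tool(
  dp=[
    [0, 0, -0.008],
    [0, 0, -0.02],
    [0, 0, -0.04],
    [0, 0, -0.065],
    [0, 0, -0.09],
    [0, 0, -0.115],
    [0, 0, -0.135],
    [0, 0, -0.14],
    [0, 0, -0.14],
  ],
  turn=[0, 0, 0, 0, 0, 0, 0, 0, 0],
)

```text
time: 16.4
position: [602.1, -132.8, 309.0]
orientation: [0.001, 0.699, 0.715, 0.001]
contact_force: [-0.4, 0.4, -0.4]
finger_gap: 60.0
grasp_force: 0.0
```

Request:
servo_tool(
  dp=[
    [0, -0.02, 0],
    [0, -0.05, 0],
    [0, -0.08, 0],
    [0, -0.11, 0],
    [0, -0.14, 0],
    [0, -0.17, 0],
    [0, -0.2, 0],
    [0, -0.22, 0],
    [0, -0.23, 0],
    [0, -0.23, 0],
  ],
  turn=[0, 0, 0, 0, 0, 0, 0, 0, 0, 0],
)

```text
time: 17.23
position: [370.8, -138.2, 306.7]
orientation: [0.0, 0.699, 0.715, -0.0]
contact_force: [0.2, -0.2, 1.0]
finger_gap: 60.5
grasp_force: 0.0
```

Run:
```python
from h import *
for n in('top','side'):
    im,d,m=snap(n); W=pts(d,m);h=W[...,2]
    q=(d>0)&(abs(W[...,0]-602)<55)&(W[...,1]>-260)&(W[...,1]<-46)&(h>90)&(h<200)
    P=W[q]; print(n,'carrier',len(P),cv2.minAreaRect(P[:,:2].astype(np.float32)) if len(P)>5 else '')
    q&=h>170; P=W[q]; print(n,'handle',len(P),cv2.minAreaRect(P[:,:2].astype(np.float32)) if len(P)>5 else '',np.median(P[:,2]) if len(P) else '')
    q=(d>0)&(abs(W[...,0]-600)<45)&(abs(W[...,1]+42)<8)&(h>70)&(h<130); P=W[q]; print('stop',len(P),np.percentile(P,95,axis=0) if len(P) else '')
    u0,v0=(195,140) if n=='top' else (240,130)
    cv2.imwrite(f'pics/{n}4.png',cv2.resize(im[v0:v0+90,u0:u0+130,::-1],None,fx=6,fy=6,interpolation=cv2.INTER_CUBIC))
goto(601.5,-134,167,91.3)
```

```text
top carrier 1083 ((600.5084838867188, -134.8795166015625), (101.31866455078125, 177.65866088867188), 1.5426315069198608)
top handle 179 ((601.057861328125, -133.85321044921875), (15.1676664352417, 175.51699829101562), 1.0655838251113892) 190.0332776295927
stop 63 [640.13444953 -34.95373932 110.49533616]
side carrier 1357 ((601.304931640625, -139.12161254882812), (101.80226135253906, 183.99972534179688), 1.1931428909301758)
side handle 186 ((600.8060302734375, -139.87271118164062), (15.398012161254883, 178.45858764648438), 1.3136497735977173) 190.24884300977533
stop 2 [591.0387823  -49.67427302 128.27413498]
t 17.3333 p [ 372.4 -138.2  306.7] head 91.34 F [0.2 0.1 0.8] gap 60.0 grip 0.0
dp [-0.0012  0.2292  0.1396] turn 0.0 tilt [-0.  0. -1.]
```

View pics/top4.png

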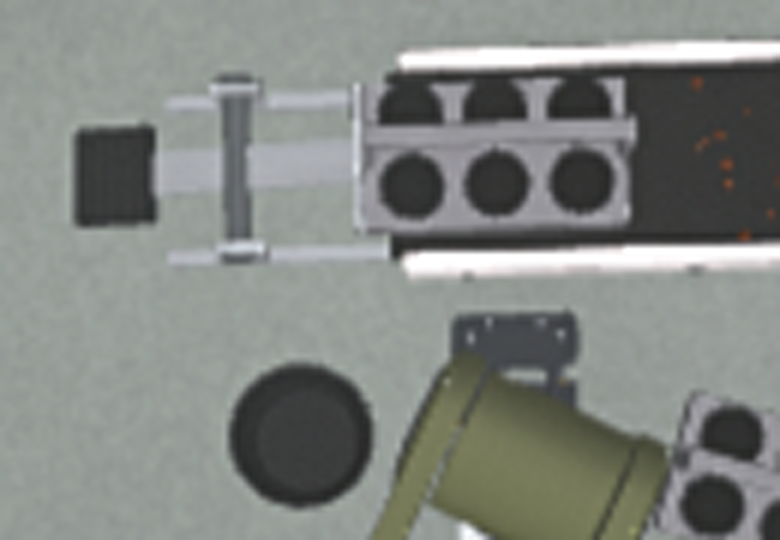

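View pics/side4.png

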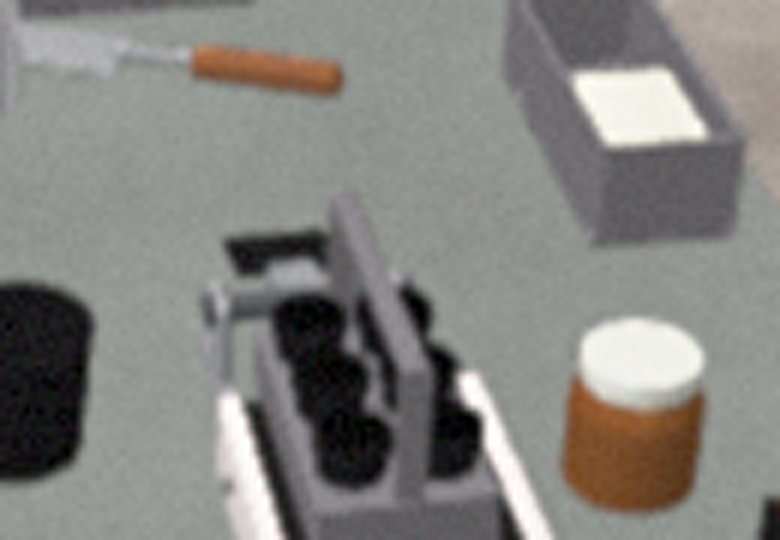

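In the top crop the tray's end at x≈362 meets the raised stop plate at x≈357 along its whole width, with no visible gap and the press-plate still down. The side crop shows the carrier level on the belt, between the frames. The measured centre is about (601,-135) against the berth at (601.5,-134), and the yaw matches the belt.

```bash
python3 -c "
from h import *
print(r.sign_off())"
```

```text
the job is handed in; nothing more can be done
None
```

The job is handed in: the press-plate is fully down, the stop is up, and the long carrier is released on the belt with its end flush against the stop as far as the cameras show, after about 17 s of robot time.

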